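# Open the blue combination padlock and hold it up ready to hang

## Robot

A 6-joint arm with a two-finger parallel gripper is mounted at the origin on the work surface. World frame = base frame: x ahead of the robot, y to its left, z up, the work surface at z = 0. Lengths are in m, angles in degrees, forces in N, time in s.
With the tool pointing down it reaches from about 0.25 to 0.725 m from the base axis. Payload 9.7 kg.
Tool frame: the origin (TCP) lies on the centre line of the jaws, within the pads' length; the fingertips stand 14 mm ahead of it and the grasp point (between the pads) lies 5 mm behind it (bot.tips_ahead is the distance from the TCP to the fingertips, in m); z points along the fingers, y is the line along which they close (so a half turn about z gives the same grasp; the last joint's range is limited). The gripper opens to 85 mm and grips with 20 to 120 N. Pads are 22 mm wide; open, the fingers measure 114 mm over their backs; the gripper's body (76 mm by 85 mm) begins 54 mm behind the grasp point. The pads swing forward as they close: fully open they stand 13 mm farther back than shut.
Start: joints at [-64.4, 4.979, 10.078, 95.1, 0, 90], TCP at [0.238, -0.496, 0.245] pointing down, gripper open.
Joint ranges: [-179.16, 179.16], [-48.56, 103.87], [-65.8, 70.77], [-126.05, 130.52], [-82.76, 87.17], [-180, 180]. Speed limits (degrees/s): [127.2, 127.2, 147.25, 180, 180, 180].

## Interface

Orientations are given as [roll, pitch, yaw] about the fixed x, y, z axes, in that order (R = Rz(yaw) Ry(pitch) Rx(roll)).
In Python, from workcell import bot gives the robot as it stands.
- The arm moves only by the tool step_arm, never from a script. Its argument "increments" is a list of rows, each an object with "linear": the shift along the tool's x, y, z scaled (see below), a list of three; "yaw": the turn about the tool's z scaled (see below). A call has 1 to 8 rows; each row shifts and turns the commanded pose from where the row before left it, along the tool's axes as they then stand; what a row does not reach is not made up. The controller multiplies each number of a shift by 0.025 m and each number of a turn by 5 degrees. A row lasts 1/10 s, in which the tool goes at most 50 mm and 8.59 degrees, less where a joint would pass 70% of its speed; a pose out of reach is approached as far as the arm can. A call with a number of a shift or a turn outside -1 to 1 is refused whole. A call with a gripper value outside its range is refused whole. "fingers" is the opening, from -1 (shut) to 1 (fully open), set as the call begins (left out, the last holds). The fingers move at their own pace and stop on an object; "squeeze" is the grip in N (left out, the last holds). Time passes only in rows, so rows that do not move let the fingers close. It gives the time, the measured TCP pose, the force, the opening and the grip force at its end, in the units of the state.
- bot.read_state(): the state, without advancing time (a new reading comes with each control period).
- bot.grab_frame(name): name is "scene" or "top"; returns a dict with "color" (400x640x3 uint8, red, green, blue), "range_z" (400x640 float32, m along the optical axis (not along the pixel's ray), 0 where there is no reading), "camera_matrix" (3x3 intrinsics, pixels), "rvec" (rotation vector, rad) and "tvec" (3), from world to camera coordinates, as OpenCV has them. Camera axes: x right, y down, z forward; pixel columns grow to the right and rows downward; lengths in m; the calibration is good to about 2 mm. A picture is of the moment at which its call begins.
- bot.job_done(): hands the job in; it is judged then, once.
Trained networks look in a picture, given as the dict that the camera call returned (one of the last four; its "shot" number tells which), for a name from the list of things; names that differ only in an ending like _2 or _b are one class to them, and where a whole thing is asked for, a point or a joint stands for the part that bears it (a point fixed in the world has none). Each returns a list of dicts, best first, with "confidence" (0 to 1); they miss things now and then, are a little off and sometimes report something else, mostly with a low value. They report only what shows in the picture. A call takes as long as a camera call. They do not tell look-alikes from the thing itself.
- bot.masks_of(picture, query): "mask" (400x640 bool, what is visible of it) and "uv" ([column, row] in pixels, amid what is visible of it).
The state is a dict: "time_s": time; "qpos": joint angles; "joint_vel": joint speeds; "joint_torque": joint torques, N m; "eef_pos": TCP position; "eef_rot": TCP orientation; "wrist_force": force on the tool from outside, world axes, zero at the start; "wrist_torque": the same for the moment, N m; "gripper_width": finger opening in m; "gripper_force": force on a finger pad.
Only numpy, scipy, OpenCV 4.12 (cv2) and the standard library are available. Lean on these libraries where they do the work, as an engineer would, in place of code of your own. Each camera call takes 0.05 s, during which the arm holds its last target. There are 200 camera calls.

## Task

Get the blue padlock ready to hang on the waste cupboard: turn its dial, feeling it click, until the white pointer is at the green mark, then pull its shackle open and lift the open lock by the shackle out of its pocket. Finish while still holding it there by the shackle, level and still, with its underside at least 12 cm above the bench; leave the orange lock and the jars alone.

Things in the scene. Friction and masses are not known exactly. Their poses are not given: they have to be found in the camera images.
- lock: Blue-and-steel combination padlock lying loose in one of the two pockets of the white station, 120 x 60 x 38 mm (x, y, z) without dial and shackle, about 0.55 kg in all (0.37 to 0.75). Origin: centre of its underside, which rests 12 mm above the bench. Its x axis runs along its length: blue half with the dial towards -x, dark steel half with the shackle towards +x, z up. A small bright green mark lies on the top face at the middle of its -x edge.
- dial_grip (a point): The dial's grip, on the dial's axis, 22 mm above the lock's top face and 34 mm from the lock's centre towards its -x end. The dial is a black disc (radius 21 mm, 5 mm thick) on the top face with a grey upright bar on it to grip: 36 mm long along this point's x axis, 14 mm wide along its y, from 5 to 35 mm above the lock's top face. A white pointer line marks the half of the bar on this point's -x side. The point turns with the dial.
- dial (a joint): Angle of the dial, rad: 0 when the white pointer is at the green mark (bar along the lock's x axis); positive is counter-clockwise from above; range -0.7 to 3.0. Starts 0.8 to 2.3, so it must be turned clockwise. It clicks into 12 rests a turn, every 0.524 rad, 0 being one, with about 0.05 N m in between and little friction. The shackle is free only within about 0.15 rad of 0.
- shackle_grip (a point): Centre of the shackle's top bar: a bar 36 mm long along the lock's x, 10 mm wide in y and 10 mm high, 40 mm above the lock's top face when shut (its centre) and 41 mm from the lock's centre towards its +x end. It stands on two round legs of radius 5 mm, 26 mm apart, going down into the lock. The loop lies in the lock's x-z plane, so the bar can be gripped from above across y. Axes as the lock's.
- shackle (a joint): How far the shackle is pulled up out of the lock, m: 0 shut, 0.025 fully open at its stop, where the whole lock is lifted with it. Pulling takes 1 to 2 N when the dial is at 0; otherwise it is blocked and the lock comes up shut.
- station: White plastic station fixed to the bench, 150 x 250 x 30 mm, with two side-by-side pockets (each 124 x 64 mm, floor 12 mm above the bench, walls 18 mm high above that floor) centred 60 mm either side of its centre along its y. Origin: centre of its underside. The locks lie in the pockets with their x along the station's x.
- other_lock: Orange-and-steel padlock of the same size and shape in the other pocket; not to be disturbed. Origin: centre of its underside.
- jar_a: Sample jar with red lid, 56 mm across, 75 mm tall, standing on the bench beside the station; not to be disturbed. Origin: centre of its underside.
- jar_b: Second such jar on the other side of the station; not to be disturbed. Origin: centre of its underside.
Mind the look-alikes: they are no part of the job. What is shaped like the lock but pink is not meant.

How it is judged:
By the outcome, as a careful person would: the job done as asked, in the order asked, and still so for the second after the job is handed in, while the arm keeps its last pose, push and grip.
It also fails if it takes over 58 s, if anything falls off the work surface, if the arm or the gripper's body presses on something with over 40 N, if the wrist force passes 120 N, or if a joint passes its speed limit or range.

## Working session

There is one attempt and no reset: what is moved stays moved. The work goes in short steps, Python scripts to look and compute and a tool call to move; the robot and the scene stay as the last step left them, time stands still between calls to the robot, and variables do not carry over. Pictures are saved under pics/ and viewed, at most 10 in all, crops included, and the job is handed in when it is done.

Besides the shell and the picture viewer there is one more tool, called after "Request:" by a JSON object that holds its "fn" and its "kwargs". step_arm: Moves the arm, as the interface text tells. Shifts and turns lie within -1 to 1; 1 stands for 0.025 m of shift or 5 degrees of turn. Its arguments: {"type":"object","properties":{"increments":{"type":"array"},"fingers":{"type":"number"},"squeeze":{"type":"number"}},"required":["increments"]}

```bash
mkdir -p pics
cat > h.py <<'E'
import numpy as np, cv2
from workcell import bot
def world(f,mask):
    v,u=np.nonzero(mask&(f["range_z"]>0)); z=f["range_z"][v,u]
    K=f["camera_matrix"]; R=cv2.Rodrigues(np.array(f["rvec"],float))[0]
    c=np.c_[(u-K[0,2])/K[0,0]*z,(v-K[1,2])/K[1,1]*z,z]
    return (c-np.ravel(f["tvec"]))@R, f["color"][v,u]
def save(f,n): cv2.imwrite("pics/"+n,f["color"][:,:,::-1])
E
python3 - <<'E'
from h import *
for n in("top","scene"):
    f=bot.grab_frame(n); save(f,n+"0.png")
    for q in("lock","station","dial","shackle","jar_a"):
        for d in bot.masks_of(f,q):
            p,_=world(f,d["mask"]); print(n,q,round(d["confidence"],2),d["uv"],d["mask"].sum(),np.round(np.median(p,0),3) if len(p) else "")
s=bot.read_state();print(s["eef_pos"],s["eef_rot"],s["gripper_width"],s["time_s"])
E
```

```text
top lock 0.7 [334.9, 140.6] 1270 [0.764 0.013 0.038]
top lock 0.59 [325.2, 231.8] 1171 [0.535 0.035 0.051]
top station 0.91 [341.6, 227.0] 3346 [ 0.547 -0.021  0.03 ]
top dial 0.79 [320.2, 134.8] 228 [0.771 0.045 0.049]
top dial 0.75 [326.1, 243.8] 208 [0.503 0.026 0.058]
top shackle 0.64 [320.9, 212.6] 68 [0.576 0.044 0.094]
top jar_a 0.79 [254.9, 223.8] 454 [0.544 0.199 0.074]
top jar_a 0.69 [421.6, 189.0] 528 [ 0.639 -0.204  0.073]
scene lock 0.79 [354.3, 275.7] 1973 [0.778 0.    0.039]
scene lock 0.65 [292.1, 201.2] 1480 [0.547 0.026 0.051]
scene station 0.81 [277.6, 229.8] 3414 [ 0.585 -0.04   0.031]
scene dial 0.75 [373.6, 261.5] 358 [0.78  0.039 0.058]
scene shackle 0.45 [301.7, 198.1] 151 [0.573 0.044 0.085]
scene shackle 0.45 [341.9, 271.3] 194 [ 0.764 -0.033  0.077]
scene jar_a 0.62 [339.7, 172.6] 707 [0.556 0.192 0.052]
scene jar_a 0.56 [229.0, 300.4] 1006 [ 0.657 -0.218  0.068]
scene jar_a 0.48 [291.4, 200.2] 1495 [0.547 0.027 0.051]
[ 0.23764029 -0.4960124   0.24526587] [-1.79998981e+02  5.02982796e-04  2.55983292e+01] 0.08553667819214841 0.6
```

View pics/top0.png

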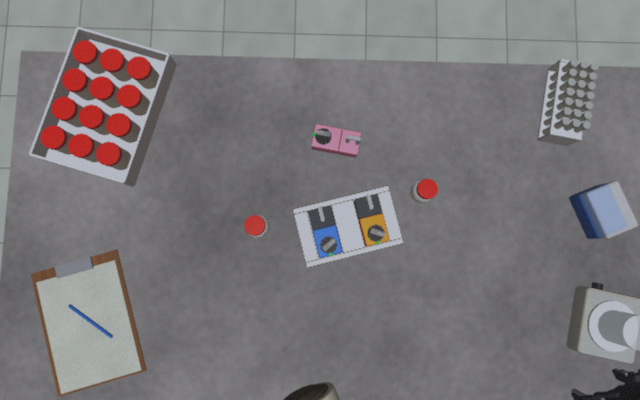

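View pics/scene0.png

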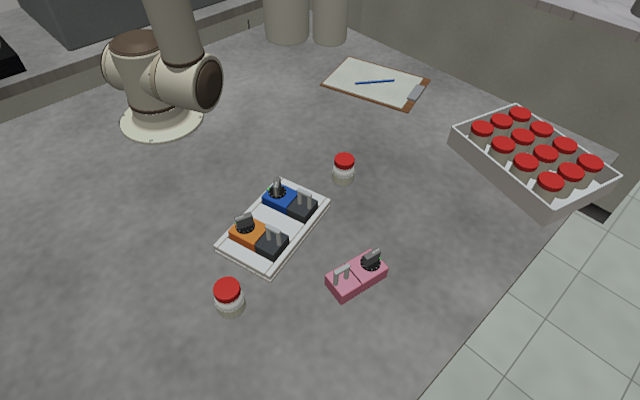

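Run:
```python
from h import *
f=bot.grab_frame("top")
c=f["color"][195:275,285:410]; cv2.imwrite("pics/c1.png",cv2.resize(c,None,fx=6,fy=6,interpolation=cv2.INTER_CUBIC)[:,:,::-1])
m=[d for d in bot.masks_of(f,"station")][0]["mask"]
p,c=world(f,np.ones((400,640),bool)); c=c.astype(int)
box=(abs(p[:,0]-.54)<.12)&(abs(p[:,1]+.02)<.17)
w=box&(abs(p[:,2]-.03)<.006)&(c.min(1)>150); q=p[w]
r=cv2.minAreaRect(q[:,:2].astype(np.float32)*1000);print("station",r,np.median(q[:,2]))
b=box&(c[:,2]>c[:,0]+60)&(abs(p[:,2]-.05)<.006); r=cv2.minAreaRect(p[b][:,:2].astype(np.float32)*1000);print("blue",r,b.sum(),np.median(p[b],0))
t=box&(p[:,2]>.068)&(p[:,1]>-.02)
for lo,hi in((0,.54),(.54,.7)):
    k=p[t&(p[:,0]>lo)&(p[:,0]<=hi)]; print(len(k),np.round(k.mean(0),4),np.round(k.max(0),3),cv2.minAreaRect(k[:,:2].astype(np.float32)*1000))
    kk=t&(p[:,0]>lo)&(p[:,0]<=hi); print(np.c_[np.round(p[kk]*1000),c[kk]].astype(int).tolist()) if lo==0 else 0
```

```text
station ((550.3241577148438, -23.860321044921875), (148.280029296875, 248.88514709472656), 15.315079689025879) 0.03004049489660472
blue ((510.9317321777344, 27.00183868408203), (68.22039794921875, 57.949859619140625), 15.28985595703125) 435 [0.52225387 0.03158585 0.04988602]
88 [0.5027 0.0256 0.0848] [0.517 0.042 0.088] ((503.1812438964844, 25.222124099731445), (13.406250953674316, 35.22964859008789), 45.84325408935547)
[[517, 19, 80, 83, 82, 86], [517, 17, 87, 97, 97, 102], [514, 21, 85, 78, 75, 79], [515, 19, 84, 108, 108, 110], [515, 17, 85, 120, 120, 123], [515, 14, 84, 125, 129, 133], [515, 12, 85, 119, 125, 139], [512, 24, 85, 82, 81, 85], [512, 21, 85, 107, 107, 110], [512, 19, 86, 126, 123, 128], [512, 16, 84, 133, 136, 138], [512, 14, 84, 145, 148, 150], [512, 12, 84, 138, 141, 144], [510, 28, 83, 67, 67, 71], [510, 26, 80, 85, 85, 87], [510, 24, 85, 109, 109, 112], [510, 21, 88, 125, 127, 129], [510, 19, 88, 134, 136, 139], [510, 16, 85, 144, 146, 146], [510, 14, 81, 143, 147, 149], [510, 12, 83, 133, 136, 138], [510, 9, 84, 109, 111, 117], [507, 31, 86, 70, 69, 70], [507, 
[... 1367 characters left out ...]
128, 129, 131], [495, 35, 84, 131, 130, 133], [495, 33, 86, 128, 129, 132], [495, 30, 84, 129, 128, 131], [495, 28, 87, 129, 130, 131], [496, 26, 85, 125, 126, 129], [496, 23, 84, 114, 110, 116], [493, 40, 85, 99, 98, 100], [493, 38, 87, 123, 124, 126], [493, 35, 86, 129, 128, 132], [493, 33, 82, 126, 125, 129], [493, 30, 86, 127, 126, 130], [493, 28, 86, 126, 124, 127], [491, 37, 83, 106, 106, 111], [491, 35, 86, 126, 125, 130], [491, 33, 85, 131, 129, 133], [491, 30, 82, 129, 129, 131], [488, 35, 86, 110, 110, 114], [488, 33, 82, 127, 127, 130]]
67 [0.5749 0.0457 0.0933] [0.592 0.054 0.099] ((574.7826538085938, 45.37080001831055), (35.63807678222656, 9.754410743713379), 14.987380027770996)
```

View pics/c1.png

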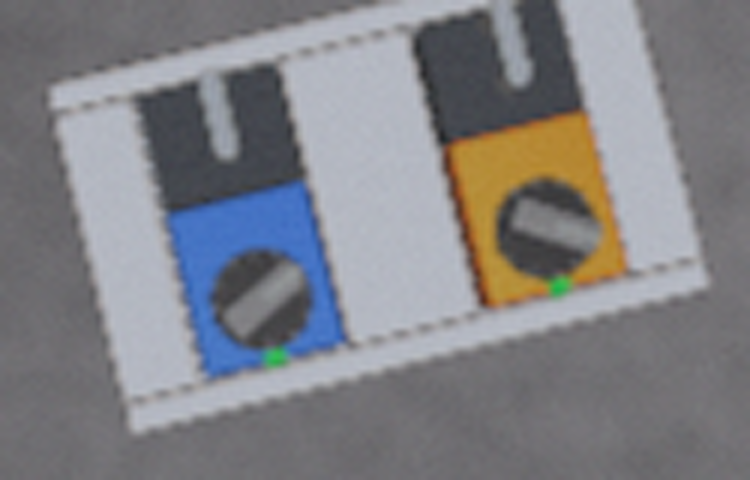

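Request:
{"fn": "step_arm", "kwargs": {"increments": [{"linear":[0.93,-0.71,0]},{"linear":[0.93,-0.71,0]},{"linear":[0.93,-0.71,0]},{"linear":[0.93,-0.71,0]},{"linear":[0.93,-0.71,0]},{"linear":[0.93,-0.71,0]},{"linear":[0.93,-0.71,0]},{"linear":[0.93,-0.71,0]}], "fingers": 0, "squeeze": 30}}

```text
validation failed for argument at $.in...
```

Request:
{"fn": "step_arm", "kwargs": {"increments": [{"linear":[0.93,-0.71,0]},{"linear":[0.93,-0.71,0]},{"linear":[0.93,-0.71,0]},{"linear":[0.93,-0.71,0]},{"linear":[0.93,-0.71,0]},{"linear":[0.93,-0.71,0]},{"linear":[0.93,-0.71,0]},{"linear":[0.93,-0.71,0]}]}}

```text
validation failed for argument at $.in...
```

Request:
{"fn": "step_arm", "kwargs": {"increments": [{"linear":[0.93,-0.71,0]},{"linear":[0.93,-0.71,0]},{"linear":[0.93,-0.71,0]},{"linear":[0.93,-0.71,0]},{"linear":[0,0,0],"yaw":-1},{"linear":[0,0,0],"yaw":-1},{"linear":[0,0,0],"yaw":-1},{"linear":[0,0,0],"yaw":-1}]}}

```text
validation failed for argument at $.in...
```

Request:
{"fn": "step_arm", "kwargs": {"increments": [{"linear":[0,0,0],"yaw":-1},{"linear":[0,0,0],"yaw":-1},{"linear":[0,0,0],"yaw":-1},{"linear":[0,0,0],"yaw":-1},{"linear":[0,0,0],"yaw":-1},{"linear":[0,0,0],"yaw":-1},{"linear":[0,0,0],"yaw":-1},{"linear":[0,0,0],"yaw":-1}]}}

```text
time_s: 1.5
eef_pos: [0.2377, -0.496, 0.2453]
eef_rot: [180.0, 0.0, 65.8]
wrist_force: [-0.3, -0.4, 0.2]
gripper_width: 0.0854
gripper_force: 0.0
```

Request:
{"fn": "step_arm", "kwargs": {"increments": [{"linear":[0,0,0],"yaw":-1},{"linear":[0,0,0],"yaw":-1},{"linear":[0,0,0],"yaw":-1},{"linear":[0,0,0],"yaw":-1},{"linear":[0,0,0],"yaw":-1},{"linear":[0,0,0],"yaw":-1},{"linear":[0,0,0],"yaw":-1},{"linear":[0,0,0],"yaw":-1}]}}

```text
time_s: 2.3
eef_pos: [0.2377, -0.496, 0.2453]
eef_rot: [-180.0, 0.0, 105.8]
wrist_force: [1.1, -1.5, -0.4]
gripper_width: 0.0851
gripper_force: 0.0
```

Request:
{"fn": "step_arm", "kwargs": {"increments": [{"linear":[0,0,0],"yaw":-1},{"linear":[0,0,0],"yaw":-1},{"linear":[0,0,0]}]}}

```text
validation failed for argument at $.in...
```

Request:
{"fn": "step_arm", "kwargs": {"increments": [{"linear":[0.86,0.79,0],"yaw":0},{"linear":[0.86,0.79,0],"yaw":0},{"linear":[0.86,0.79,0],"yaw":0},{"linear":[0.86,0.79,0],"yaw":0},{"linear":[0.86,0.79,0],"yaw":0},{"linear":[0.86,0.79,0],"yaw":0},{"linear":[0.86,0.79,0],"yaw":0},{"linear":[0.86,0.79,0],"yaw":0}], "fingers": 0, "squeeze": 30}}

```text
time_s: 3.1
eef_pos: [0.3439, -0.2868, 0.2454]
eef_rot: [180.0, 0.0, 105.6]
wrist_force: [0.3, -0.4, 0.5]
gripper_width: 0.0427
gripper_force: 0.0
```

Request:
{"fn": "step_arm", "kwargs": {"increments": [{"linear":[0.86,0.79,0],"yaw":0},{"linear":[0.86,0.79,0],"yaw":0},{"linear":[0.86,0.79,0],"yaw":0},{"linear":[0.86,0.79,0],"yaw":0},{"linear":[0.86,0.79,0],"yaw":0},{"linear":[0.86,0.79,0],"yaw":0},{"linear":[0.86,0.79,0],"yaw":0},{"linear":[0.86,0.79,0],"yaw":0}]}}

```text
time_s: 3.9
eef_pos: [0.4499, -0.0785, 0.2454]
eef_rot: [180.0, 0.0, 105.6]
wrist_force: [0.8, -0.6, -0.4]
gripper_width: 0.0426
gripper_force: 0.0
```

Request:
{"fn": "step_arm", "kwargs": {"increments": [{"linear":[0.86,0.79,0],"yaw":0},{"linear":[0.86,0.79,0],"yaw":0},{"linear":[0.86,0.79,0],"yaw":0},{"linear":[0.86,0.79,0],"yaw":0},{"linear":[0,0,0],"yaw":-1},{"linear":[0,0,0],"yaw":-1},{"linear":[0,0,0],"yaw":-1},{"linear":[0,0,0],"yaw":-1}]}}

```text
time_s: 4.7
eef_pos: [0.5025, 0.0245, 0.2453]
eef_rot: [-180.0, 0.0, 125.8]
wrist_force: [0.4, -0.2, 0.3]
gripper_width: 0.0425
gripper_force: 0.0
```

Request:
{"fn": "step_arm", "kwargs": {"increments": [{"linear":[0,0,0.6],"yaw":-1},{"linear":[0,0,0.6],"yaw":-1},{"linear":[0,0,0.6],"yaw":0},{"linear":[0,0,0.6],"yaw":0},{"linear":[0,0,0.6],"yaw":0},{"linear":[0,0,0],"yaw":0},{"linear":[0,0,0],"yaw":0}]}}

```text
time_s: 5.4
eef_pos: [0.5024, 0.0244, 0.1705]
eef_rot: [-180.0, -0.0, 135.6]
wrist_force: [-0.2, 0.6, 0.4]
gripper_width: 0.0427
gripper_force: 0.0
```

Run:
```python
from h import *
f=bot.grab_frame("top"); g=bot.grab_frame("scene")
a=f["color"][195:275,285:410]; b=g["color"][120:260,200:380]
cv2.imwrite("pics/c2.png",np.vstack([cv2.resize(a,(469,300)),cv2.resize(b,(469,300))])[:,:,::-1])
s=bot.read_state();print(s["eef_pos"],s["eef_rot"],s["gripper_width"],s["qpos"],s["wrist_torque"],bot.tips_ahead)
```

```text
[0.50279377 0.0243955  0.17117521] [1.79950421e+02 4.44784971e-02 1.35598582e+02] 0.04242264580177623 [ 2.77722808e+00 -2.33400180e+00 -5.57367504e+00  8.66937291e+01
  1.07558123e-03  4.71786279e+01] [-0.00048298 -0.00205122 -0.05998738] 0.014
```

View pics/c2.png

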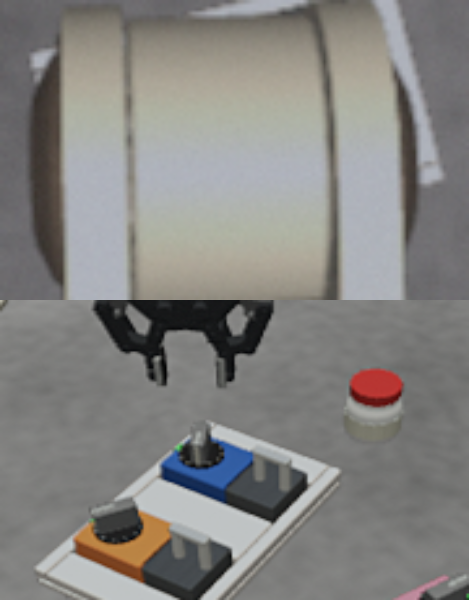

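Request:
{"fn": "step_arm", "kwargs": {"increments": [{"linear":[0.04,0.03,0.65],"yaw":0},{"linear":[0,0,0.65],"yaw":0},{"linear":[0,0,0.65],"yaw":0},{"linear":[0,0,0.65],"yaw":0},{"linear":[0,0,0.65],"yaw":0},{"linear":[0,0,0.65],"yaw":0},{"linear":[0,0,0],"yaw":0},{"linear":[0,0,0],"yaw":0}]}}

```text
time_s: 6.3
eef_pos: [0.5026, 0.0256, 0.0736]
eef_rot: [180.0, 0.0, 135.6]
wrist_force: [0.6, 0.1, 0.6]
gripper_width: 0.0427
gripper_force: 0.0
```

Request:
{"fn": "step_arm", "kwargs": {"increments": [{"linear":[0,0,0],"yaw":0},{"linear":[0,0,0],"yaw":0},{"linear":[0,0,0],"yaw":0},{"linear":[0,0,0],"yaw":0},{"linear":[0,0,0],"yaw":0},{"linear":[0,0,0],"yaw":0}], "fingers": -1, "squeeze": 25}}

```text
time_s: 6.9
eef_pos: [0.5029, 0.0256, 0.074]
eef_rot: [179.9, 0.1, 135.6]
wrist_force: [-1.2, 0.6, 5.9]
gripper_width: 0.0139
gripper_force: 29.1
```

Request:
{"fn": "step_arm", "kwargs": {"increments": [{"linear":[0,0,0],"yaw":1},{"linear":[0,0,0],"yaw":1},{"linear":[0,0,0],"yaw":1},{"linear":[0,0,0],"yaw":1},{"linear":[0,0,0],"yaw":1},{"linear":[0,0,0],"yaw":1},{"linear":[0,0,0],"yaw":0}]}}

```text
time_s: 7.6
eef_pos: [0.5021, 0.0252, 0.074]
eef_rot: [180.0, 0.1, 105.4]
wrist_force: [-5.4, -3.2, 9.9]
gripper_width: 0.0131
gripper_force: 29.6
```

Request:
{"fn": "step_arm", "kwargs": {"increments": [{"linear":[0,0,0],"yaw":1},{"linear":[0,0,0],"yaw":1},{"linear":[0,0,0],"yaw":1},{"linear":[0,0,0],"yaw":1},{"linear":[0,0,0],"yaw":1},{"linear":[0,0,0],"yaw":1},{"linear":[0,0,0],"yaw":0}]}}

```text
time_s: 8.3
eef_pos: [0.5013, 0.0251, 0.0739]
eef_rot: [-179.9, 0.1, 75.4]
wrist_force: [-9.7, -2.9, 12.2]
gripper_width: 0.0134
gripper_force: 30.0
```

Request:
{"fn": "step_arm", "kwargs": {"increments": [{"linear":[0,0,0],"yaw":1},{"linear":[0,0,0],"yaw":1},{"linear":[0,0,0],"yaw":1},{"linear":[0,0,0],"yaw":1},{"linear":[0,0,0],"yaw":1},{"linear":[0,0,0],"yaw":1},{"linear":[0,0,0],"yaw":0}]}}

```text
time_s: 9.0
eef_pos: [0.5013, 0.0257, 0.0739]
eef_rot: [-179.9, 0.0, 45.4]
wrist_force: [-10.0, 0.3, 12.5]
gripper_width: 0.0133
gripper_force: 29.9
```

Request:
{"fn": "step_arm", "kwargs": {"increments": [{"linear":[0,0,0],"yaw":1},{"linear":[0,0,0],"yaw":1},{"linear":[0,0,0],"yaw":1},{"linear":[0,0,0],"yaw":1},{"linear":[0,0,0],"yaw":1},{"linear":[0,0,0],"yaw":1},{"linear":[0,0,0],"yaw":0}]}}

```text
time_s: 9.7
eef_pos: [0.5015, 0.0261, 0.0739]
eef_rot: [-179.9, 0.0, 15.5]
wrist_force: [-8.6, 1.7, 11.2]
gripper_width: 0.0135
gripper_force: 29.8
```

Run:
```python
from h import *
s=bot.read_state();print(s)
```

```text
{'time_s': 9.7, 'qpos': array([ 2.94245811e+00, -1.30368940e+00, -1.53336346e+01,  7.60215971e+01,
        6.71084437e-02,  1.67491651e+02]), 'joint_vel': array([ 0.12826278, -0.07760223, -0.04553838, -0.03204797, -0.09320206,
       -4.45714822]), 'joint_torque': array([ -1.43425807, -40.06884098,  45.03409624,  -3.69928502,
        -0.78121729,   1.1092319 ]), 'eef_pos': array([0.50146553, 0.02609355, 0.07394256]), 'eef_rot': array([-1.79923321e+02,  3.57844131e-02,  1.54508008e+01]), 'wrist_force': array([-8.64584481,  1.70363088, 11.21565786]), 'wrist_torque': array([0.49435846, 1.86352666, 0.01751086]), 'gripper_force': 29.826824963092804, 'gripper_width': 0.013527828013455822}
```

Request:
{"fn": "step_arm", "kwargs": {"increments": [{"linear":[0,0,0],"yaw":0},{"linear":[0,0,0],"yaw":0},{"linear":[0,0,0],"yaw":0},{"linear":[0,0,0],"yaw":0}], "fingers": 0}}

```text
time_s: 10.1
eef_pos: [0.5023, 0.0256, 0.0727]
eef_rot: [180.0, 0.0, 15.6]
wrist_force: [0.4, 0.1, -0.5]
gripper_width: 0.0428
gripper_force: 0.0
```

Request:
{"fn": "step_arm", "kwargs": {"increments": [{"linear":[0,0,-0.7],"yaw":0},{"linear":[0,0,-0.8],"yaw":0},{"linear":[0,0,-0.8],"yaw":0},{"linear":[0,0,-0.8],"yaw":0},{"linear":[0,0,-0.8],"yaw":0},{"linear":[0,0,-0.8],"yaw":0},{"linear":[0,0,0],"yaw":0},{"linear":[0,0,0],"yaw":0}]}}

```text
time_s: 10.9
eef_pos: [0.5024, 0.0256, 0.19]
eef_rot: [180.0, -0.0, 15.6]
wrist_force: [-0.2, 0.2, -0.4]
gripper_width: 0.0423
gripper_force: 0.0
```

```bash
cat > m.py <<'E'
from h import *
import sys
g=bot.grab_frame("scene")
b=g["color"][140:260,200:360]
cv2.imwrite("pics/"+sys.argv[1],cv2.resize(b,(800,600),interpolation=cv2.INTER_CUBIC)[:,:,::-1])
p,c=world(g,np.ones((400,640),bool))
box=(abs(p[:,0]-.54)<.1)&(abs(p[:,1]-.03)<.045)
for lo,hi,z0,z1 in((.47,.533,.081,.09),(.545,.62,.088,.13)):
    k=p[box&(p[:,0]>lo)&(p[:,0]<hi)&(p[:,2]>z0)&(p[:,2]<z1)]; print(len(k),np.round(k.mean(0),4),np.round(np.percentile(k[:,2],90),4),cv2.minAreaRect(k[:,:2].astype(np.float32)*1000))
s=bot.read_state();print(s["eef_pos"],s["eef_rot"],s["gripper_width"],s["time_s"],s["wrist_force"])
E
python3 m.py c3.png
```

```text
90 [0.5048 0.0247 0.0857] 0.0877 ((503.6963195800781, 25.599782943725586), (35.85292053222656, 15.219429016113281), 14.882638931274414)
79 [0.5771 0.044  0.0946] 0.0973 ((575.993408203125, 44.702762603759766), (34.978660583496094, 10.103683471679688), 17.31694793701172)
[0.50210229 0.02557791 0.18930219] [-1.79988474e+02  5.48961946e-02  1.55990150e+01] 0.04260785705479618 10.95 [ 0.08764406  0.1015501  -0.24241787]
```

View pics/c3.png

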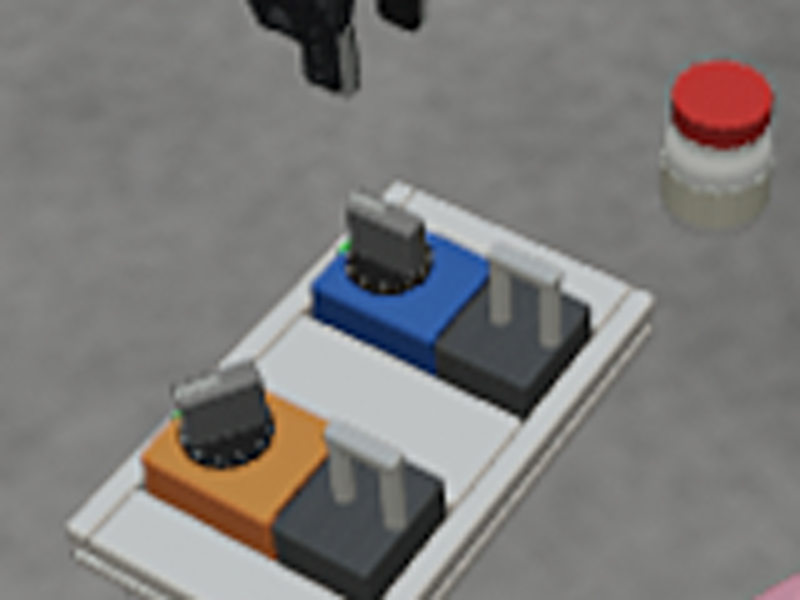

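Request:
{"fn": "step_arm", "kwargs": {"increments": [{"linear":[0.75,0,0],"yaw":0},{"linear":[0.75,0,0],"yaw":0},{"linear":[0.75,0.03,0],"yaw":0},{"linear":[0.77,0,0],"yaw":0},{"linear":[0,0,0.7],"yaw":0},{"linear":[0,0,0.7],"yaw":0},{"linear":[0,0,0.7],"yaw":0},{"linear":[0,0,0],"yaw":0}]}}

```text
time_s: 11.75
eef_pos: [0.5735, 0.0451, 0.1339]
eef_rot: [-179.9, 0.3, 15.6]
wrist_force: [0.2, 0.2, -1.3]
gripper_width: 0.043
gripper_force: 0.0
```

Request:
{"fn": "step_arm", "kwargs": {"increments": [{"linear":[0,0,0.7],"yaw":0},{"linear":[0,0,0.7],"yaw":0},{"linear":[0,0,0.7],"yaw":0},{"linear":[0,0,0],"yaw":0},{"linear":[0,0,0],"yaw":0}]}}

```text
time_s: 12.25
eef_pos: [0.5751, 0.0452, 0.0858]
eef_rot: [-180.0, 0.0, 15.6]
wrist_force: [0.1, 0.2, 0.5]
gripper_width: 0.0426
gripper_force: 0.0
```

Request:
{"fn": "step_arm", "kwargs": {"increments": [{"linear":[0,0,0],"yaw":0},{"linear":[0,0,0],"yaw":0},{"linear":[0,0,0],"yaw":0},{"linear":[0,0,0],"yaw":0},{"linear":[0,0,0],"yaw":0},{"linear":[0,0,0],"yaw":0},{"linear":[0,0,0],"yaw":0}], "fingers": -1, "squeeze": 110}}

```text
time_s: 12.95
eef_pos: [0.5756, 0.0456, 0.0864]
eef_rot: [-180.0, -0.1, 15.6]
wrist_force: [-1.8, 3.0, 6.1]
gripper_width: 0.0076
gripper_force: 107.7
```

Request:
{"fn": "step_arm", "kwargs": {"increments": [{"linear":[0,0,-0.15],"yaw":0},{"linear":[0,0,-0.15],"yaw":0},{"linear":[0,0,-0.15],"yaw":0},{"linear":[0,0,-0.15],"yaw":0},{"linear":[0,0,0],"yaw":0},{"linear":[0,0,0],"yaw":0}]}}

```text
time_s: 13.55
eef_pos: [0.5753, 0.0452, 0.1004]
eef_rot: [180.0, -0.0, 15.6]
wrist_force: [1.6, 2.3, -0.7]
gripper_width: 0.0075
gripper_force: 107.6
```

Request:
{"fn": "step_arm", "kwargs": {"increments": [{"linear":[0,0,-0.15],"yaw":0},{"linear":[0,0,-0.15],"yaw":0},{"linear":[0,0,-0.1],"yaw":0},{"linear":[0,0,-0.1],"yaw":0},{"linear":[0,0,-0.1],"yaw":0},{"linear":[0,0,-0.1],"yaw":0},{"linear":[0,0,-0.1],"yaw":0},{"linear":[0,0,0],"yaw":0}]}}

```text
time_s: 14.35
eef_pos: [0.5752, 0.0451, 0.1205]
eef_rot: [180.0, -0.0, 15.6]
wrist_force: [0.1, -0.4, -5.2]
gripper_width: 0.0075
gripper_force: 107.5
```

```bash
python3 m.py c4.png
```

```text
43 [0.5068 0.0202 0.0855] 0.0891 ((506.313720703125, 19.749454498291016), (36.73902893066406, 9.18525505065918), 26.39236831665039)
139 [0.5845 0.0403 0.113 ] 0.1284 ((580.2562866210938, 39.09562683105469), (32.873802185058594, 22.189992904663086), 38.02710723876953)
[0.57517929 0.0451763  0.12033435] [1.79999085e+02 3.16018153e-03 1.55977496e+01] 0.007287315857342857 14.4 [ 6.70397362e-01 -2.38689176e-03 -6.12013800e+00]
```

View pics/c4.png

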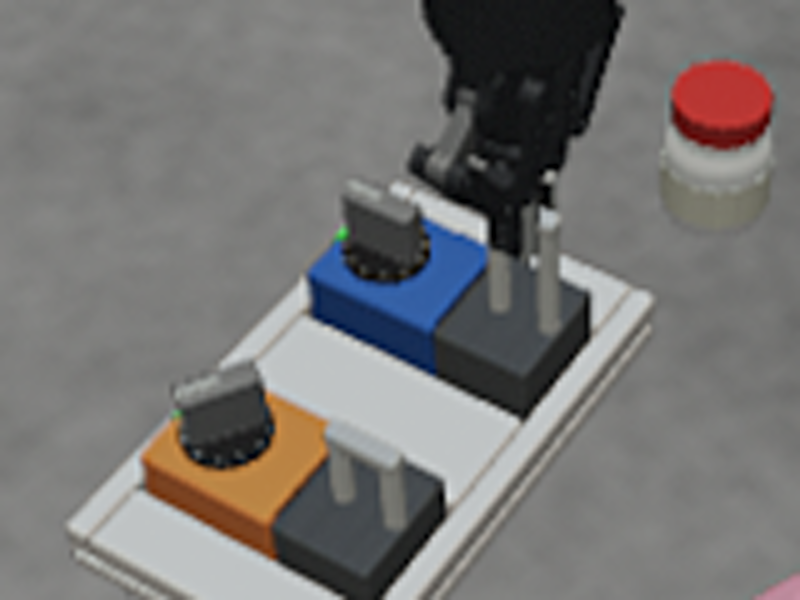

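The shackle is out by about 25 mm, with longer legs at (495–550, 250), and the lock is just starting to lift. I'll keep lifting.

Request:
{"fn": "step_arm", "kwargs": {"increments": [{"linear":[0,0,-0.2],"yaw":0},{"linear":[0,0,-0.3],"yaw":0},{"linear":[0,0,-0.4],"yaw":0},{"linear":[0,0,-0.4],"yaw":0},{"linear":[0,0,-0.4],"yaw":0},{"linear":[0,0,-0.4],"yaw":0},{"linear":[0,0,-0.4],"yaw":0},{"linear":[0,0,-0.4],"yaw":0}]}}

```text
time_s: 15.2
eef_pos: [0.5752, 0.0452, 0.1937]
eef_rot: [180.0, -0.0, 15.6]
wrist_force: [0.9, -0.6, -5.2]
gripper_width: 0.0076
gripper_force: 107.5
```

Request:
{"fn": "step_arm", "kwargs": {"increments": [{"linear":[0,0,-0.4],"yaw":0},{"linear":[0,0,-0.4],"yaw":0},{"linear":[0,0,-0.4],"yaw":0},{"linear":[0,0,-0.4],"yaw":0},{"linear":[0,0,-0.4],"yaw":0},{"linear":[0,0,-0.4],"yaw":0},{"linear":[0,0,-0.3],"yaw":0},{"linear":[0,0,-0.2],"yaw":0}]}}

```text
time_s: 16.0
eef_pos: [0.5753, 0.0452, 0.2661]
eef_rot: [180.0, -0.0, 15.6]
wrist_force: [0.6, 0.4, -4.5]
gripper_width: 0.0079
gripper_force: 107.5
```

Request:
{"fn": "step_arm", "kwargs": {"increments": [{"linear":[0,0,0],"yaw":0},{"linear":[0,0,0],"yaw":0},{"linear":[0,0,0],"yaw":0},{"linear":[0,0,0],"yaw":0},{"linear":[0,0,0],"yaw":0},{"linear":[0,0,0],"yaw":0},{"linear":[0,0,0],"yaw":0},{"linear":[0,0,0],"yaw":0}]}}

```text
time_s: 16.8
eef_pos: [0.5752, 0.0452, 0.2653]
eef_rot: [-180.0, 0.0, 15.6]
wrist_force: [0.1, -0.2, -4.9]
gripper_width: 0.0075
gripper_force: 107.6
```

Run:
```python
from h import *
g=bot.grab_frame("scene")
cv2.imwrite("pics/c5.png",cv2.resize(g["color"][80:260,190:390],(667,600))[:,:,::-1])
p,c=world(g,np.ones((400,640),bool)); c=c.astype(int)
b=(c[:,2]>c[:,0]+50)&(p[:,2]>.1)&(abs(p[:,0]-.53)<.1)&(abs(p[:,1])<.1)
k=p[b]; print(len(k),k.min(0),k.max(0))
t=k[k[:,2]>np.percentile(k[:,2],97)-.006]
A=np.c_[t[:,:2],np.ones(len(t))]; print("plane",len(t),np.linalg.lstsq(A,t[:,2],rcond=None)[0])
s=bot.read_state();print(s["eef_pos"],s["eef_rot"],s["gripper_width"],s["time_s"],s["wrist_force"],s["wrist_torque"])
```

```text
676 [ 0.48284717 -0.01040149  0.16770864] [0.55325541 0.06045378 0.20964566]
plane 384 [0.0035285  0.02716744 0.20218956]
[0.57518739 0.04516277 0.2652926 ] [1.79996856e+02 1.54812694e-04 1.55975667e+01] 0.007638158041304576 16.85 [-0.44057786 -0.52673208 -5.89795085] [ 0.07089447 -0.12531548  0.03838383]
```

View pics/c5.png

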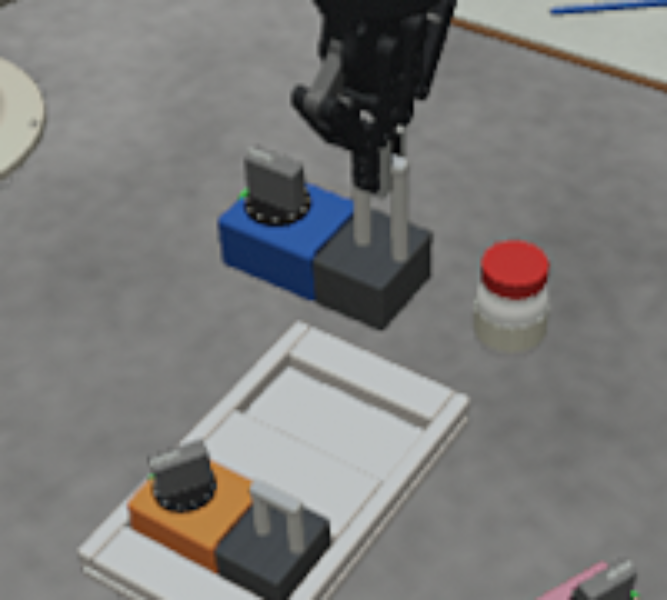

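The lock hangs open and level to within about 1.5°, held by the shackle. Its underside is about 16.5 cm above the bench and nothing else has moved.

```bash
python3 -c "
from workcell import bot
print(bot.job_done())"
```

```text
the job is handed in; nothing more can be done
None
```

The job is handed in: I turned the blue padlock's dial to the green mark and pulled the shackle open, and the arm is holding the lock by it, level and still, with its underside about 16.5 cm above the bench (no verdict was returned).

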